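# Roll a drive wheel on its rim into its bench stand

### The job

Roll the loose aluminium drive wheel along the bench on its rim, turning as it goes, into the mouth of the empty wheel stand, without dragging, lifting or laying it down. Then push it on gently, over the low cross bar, until it drops home between bar and rubber stop, and leave it standing upright there. Do not disturb the parked wheel or the other things on the bench.

Things in the scene. Friction and masses are not known exactly. Their poses are not given: they have to be found in the camera images.
- wheel: solid aluminium drive wheel, 110 mm diameter, 24 mm wide at the rim, 0.45 to 0.85 kg, standing free on its rim on the bench on the right side (-y); stable alone unless leaned over 12 degrees. Origin at its centre, 55 mm above the bench. Its own x is the axle; its y and z turn with it as it rolls (z is up at the start).
- wheel_hub (a point): the wheel's centre: a stub axle, 22 mm in diameter, runs through it on a ball bearing and stands 10 mm proud of each face (along the wheel's x and -x), 44 mm over its flat ends. Pinched by its ends (5 to 20 N), it is held while the wheel turns freely round it, as long as the rim bears on the bench: carried a little high, the rim skids and does not turn.
- wheel_mark (a point): the one small brass plug in the wheel's web, visible on both faces, 42 mm from the axle along the wheel's z: straight up at the start, it goes round as the wheel rolls (a full turn is 346 mm of travel).
- stand: the empty wheel stand, screwed to the bench on the left side (+y); origin on the bench under the seat. Two upright steel cheeks 4 mm thick, 75 mm high, from -70 to +70 mm along its y, 54 mm apart inside, with 14 mm foot flanges 3 mm thick outside. The wheel goes in along its +y, axle along its x, on the bench itself; the cheeks leave no room for fingers at the hub.
- stand_mouth (a point): middle of the open mouth of the empty stand, on the bench, 70 mm before its origin (its -y end)
- stand_bar (a point): middle of the round cross bar on the empty stand's floor, 26 mm before its origin (y = -26 mm); the bar is 5 mm high, 10 mm wide. The wheel meets it when its centre is 50 mm before the origin, and climbs it under about 3 to 8 N. A finger leaning back 30 to 45 degrees, touching the wheel below its centre, lifts it over; an upright finger's friction may jam it.
- stand_stop (a point): middle of the face of the rubber stop block, 25 mm high, at y = +47.5 mm in the empty stand (this point 12 mm above the bench); the wheel's rim meets the block's top edge
- stand_seat (a point): where the wheel's centre is when home in the empty stand: over the stand's origin, 55 mm above the bench (the wheel has about 2 mm of play there)
- stand_full: the same stand, beside the empty one (130 to 170 mm from it in x, either nearer or farther from the robot), occupied
- wheel_parked: a second wheel of the same kind already home in the occupied stand: leave alone; origin at its centre
- flask_tall: perforated steel casting flask filled with white investment, 80 mm across, 110 mm tall, upright; origin under its foot; bystander
- flask_short: perforated steel casting flask, 90 mm across, 80 mm tall, upright; origin under its foot; bystander
- bowl: black rubber mixing bowl, 120 mm across, 70 mm high; origin under its foot; bystander
- spatula: spatula lying flat on the bench, its length along its own x; origin under its middle; bystander
- brush: brush lying flat on the bench, its length along its own x; origin under its middle; bystander
- gasket: black rubber ring lying flat, 110 mm across, 12 mm thick; origin at its underside's centre; bystander
- bottle: white plastic bottle, 64 mm across, 120 mm tall, upright; origin under its foot; bystander
There are look-alikes about, which are no part of the job. Leave any red look-alike of the wheel alone.

How it is judged:
By the outcome, as a careful person would: the job done as asked, in the order asked, and still so for the second after the job is handed in, with the robot touching nothing.
It also fails if it takes over 67 s, if anything falls off the work surface, if the arm or the gripper's body presses on something with over 40 N, if the wrist force passes 120 N, or if a joint passes its speed limit or range.

### The arm

A 6-joint arm with a two-finger parallel gripper is mounted at the origin on the work surface. World frame = base frame: x ahead of the robot, y to its left, z up, the work surface at z = 0. Lengths are in mm, angles in degrees, forces in N, time in s.
With the tool pointing down it reaches from about 300 to 850 mm from the base axis. Payload 4.2 kg.
Tool frame: the origin (TCP) lies at the centre of the arm's flange, where the gripper is bolted on; the fingertips stand 191 mm ahead of it and the grasp point (between the pads) lies 172 mm ahead of it; z points along the fingers, y is the direction in which the jaws open and shut (so a half turn about z gives the same grasp; the last joint's range is limited). The gripper opens to 91 mm and grips with 3 to 60 N. Pads are 32 mm wide; open, the fingers measure 118 mm over their backs; the gripper's body (76 mm by 178 mm) begins 60 mm behind the grasp point.
Start: joints at [-68.755, 18.312, 89.639, -0, 72.044, -1.146], TCP at [219.032, -531.646, 404.776] pointing down, gripper open.
Joint ranges: [-177.97, 177.97], [-48.28, 115.42], [12.27, 149.76], [-77.06, 257.06], [2.81, 150.46], [-146.56, 146.56]. Speed limits (degrees/s): [147.25, 147.25, 180, 180, 180, 180].

### API

Orientations are given as [roll, pitch, yaw] about the fixed x, y, z axes, in that order (R = Rz(yaw) Ry(pitch) Rx(roll)).
In Python, from workcell import status, vision, ticket gives the robot as it stands.
- The arm moves only by the shell command python3 -m jog 'ROWS' [FORCE]. ROWS is JSON, a list of rows, each a list of 7 numbers: the finger opening in m, from 0 to 0.0912, then the shift along the tool's x, y, z in m, then the turn, a rotation vector about the tool's x, y, z in rad. A call has 1 to 12 rows; each row shifts and turns the commanded pose from where the row before left it, along the tool's axes as they then stand; what a row does not reach is not made up. A row lasts 1/8 s, in which the tool goes at most 62.5 mm and 10.7 degrees, less where a joint would pass 70% of its speed; a pose out of reach is approached as far as the arm can. A call with a gripper value outside its range is refused whole. The fingers move at their own pace and stop on an object; FORCE is the grip in N (left out, the last holds). Time passes only in rows, so rows that do not move let the fingers close. It gives the time, the measured TCP pose, the force and the opening at its end, in the units of the state.
- status.state(): the state, without advancing time (a new reading comes with each control period).
- vision.grab_frame(name): name is "side" or "top"; returns a dict with "color" (420x560x3 uint8, blue, green, red), "depth" (420x560 float32, mm along the optical axis (not along the pixel's ray), 0 where there is no reading), "fov_y" (degrees; the focal length in pixels is half the picture's height over the tangent of half this angle, whatever the lens; pixels are square), "cx", "cy" (the principal point, pixels), "pose" (4x4, takes a point from camera to world coordinates). Camera axes: x right, y down, z forward; pixel columns grow to the right and rows downward; lengths in mm; the calibration is good to about 2 mm. A picture is of the moment at which its call begins.
- ticket.job_done(): hands the job in, once; it reports no verdict.
Trained networks look in the newest picture that a camera, given by its name, has taken for a name from the list of things; names that differ only in an ending like _2 or _b are one class to them, and where a whole thing is asked for, a point or a joint stands for the part that bears it (a point fixed in the world has none). Each returns a list of dicts, best first, with "p" (0 to 1); they miss things now and then, are a little off and sometimes report something else, mostly with a low value. They report only what shows in the picture. A call takes as long as a camera call. They do not tell look-alikes from the thing itself.
- vision.find_in(camera, label): "location" ([x, y, z] in mm, in world coordinates, good to about 4 mm: the middle of the surface that is visible of it).
- vision.silhouettes(camera, label): "pixels" (420x560 bool, what is visible of it).
The state is a dict: "time_s": time; "qpos": joint angles; "qvel": joint speeds; "effort": joint torques, N m; "ee_pos": TCP position; "ee_rot": TCP orientation; "force": force on the tool from outside, world axes, zero at the start; "torque": the same for the moment, N m; "gripper_width": finger opening in mm.
Only numpy, scipy, OpenCV 4.12 (cv2) and the standard library are available. Lean on these libraries where they do the work, as an engineer would, in place of code of your own. Each camera call takes 0.05 s, during which the arm holds its last target.

## Working session

There is one attempt and no reset: what is moved stays moved. The work goes in short steps, Python scripts to look and compute and a shell command to move; the robot and the scene stay as the last step left them, time stands still between calls to the robot, and variables do not carry over. Pictures are saved under pics/ and viewed, and the job is handed in when it is done.

```bash
ls; mkdir -p pics
cat > h.py <<'E'
import numpy as np, cv2
from workcell import status, vision, ticket
def px2w(f,u,v,d=None):
    if d is None: d=f["depth"][int(round(v)),int(round(u))]
    fl=210/np.tan(np.radians(f["fov_y"]/2))
    p=np.array([(u-f["cx"])/fl*d,(v-f["cy"])/fl*d,d,1]); return (f["pose"]@p)[:3]
def w2px(f,P):
    fl=210/np.tan(np.radians(f["fov_y"]/2))
    p=np.linalg.inv(f["pose"])@np.append(P,1); return p[0]/p[2]*fl+f["cx"],p[1]/p[2]*fl+f["cy"],p[2]
E
python3 - <<'E'
from h import *
s=status.state()
print({k:np.round(v,2) for k,v in s.items()})
for c in("side","top"):
    f=vision.grab_frame(c); cv2.imwrite(f"pics/{c}0.png",f["color"]); print(c,f["fov_y"],f["cx"],f["cy"],np.round(f["pose"],3).tolist())
    for l in("wheel","wheel_mark","wheel_hub","stand","stand_full","stand_mouth","stand_bar","stand_stop","wheel_parked"):
        print(l,[(round(d["p"],2),np.round(d["location"],0).tolist(),[int(x) for x in w2px(f,d["location"])[:2]]) for d in vision.find_in(c,l)][:5])
E
```

```text
pics
{'time_s': np.float64(0.0), 'qpos': array([-68.75,  18.35,  89.71,  -0.  ,  72.04,  -1.14]), 'qvel': array([-0.03,  0.09, -0.1 ,  0.01,  0.04,  0.07]), 'effort': array([ -0.  , -41.25, -23.2 ,   0.07,   0.05,  -0.  ]), 'ee_pos': array([ 218.97, -531.49,  403.9 ]), 'ee_rot': array([-179.9 ,    0.  ,   22.39]), 'force': array([-0.62,  0.23, -0.52]), 'torque': array([ 0.  , -0.01,  0.01]), 'gripper_width': np.float64(91.36)}
side 46.09948739552705 274.66291069472624 215.3216421931876 [[-0.994, -0.05, 0.093, 395.604], [-0.104, 0.616, -0.781, 1041.021], [-0.019, -0.786, -0.618, 923.69], [0.0, 0.0, 0.0, 1.0]]
wheel [(0.89, [506.0, -240.0, 76.0], [287, 173]), (0.89, [652.0, -117.0, 72.0], [234, 196]), (0.83, [621.0, -308.0, 69.0], [253, 162]), (0.7, [751.0, 22.0, 67.0], [190, 225]), (0.6, [666.0, 206.0, 5.0], [209, 292])]
wheel_mark [(0.92, [506.0, -239.0, 76.0], [287, 174]), (0.78, [752.0, 20.0, 64.0], [190, 225]), (0.7, [657.0, -121.0, 68.0], [233, 196]), (0.57, [620.0, -305.0, 70.0], [253, 163])]
wheel_hub [(0.85, [621.0, -307.0, 68.0], [253, 163]), (0.82, [513.0, -243.0, 76.0], [28
[... 964 characters left out ...]
.0, -270.0, 101.0], [367, 222]), (0.56, [624.0, -326.0, 95.0], [386, 178])]
wheel_hub [(0.9, [621.0, -325.0, 97.0], [386, 179]), (0.89, [508.0, -271.0, 96.0], [367, 221]), (0.88, [753.0, 9.0, 103.0], [262, 132]), (0.84, [651.0, -136.0, 101.0], [316, 169])]
stand [(0.84, [534.0, 156.0, 13.0], [213, 215])]
stand_full [(0.82, [656.0, 158.0, 26.0], [211, 173]), (0.75, [532.0, 158.0, 13.0], [212, 216])]
stand_mouth [(0.92, [533.0, 156.0, 13.0], [212, 216]), (0.27, [381.0, 344.0, 65.0], [142, 271])]
stand_bar [(0.69, [529.0, 155.0, 9.0], [213, 217]), (0.19, [385.0, 92.0, 3.0], [236, 267])]
stand_stop [(0.81, [532.0, 152.0, 14.0], [214, 216])]
wheel_parked [(0.91, [678.0, 157.0, 97.0], [208, 161])]
```

View pics/side0.png

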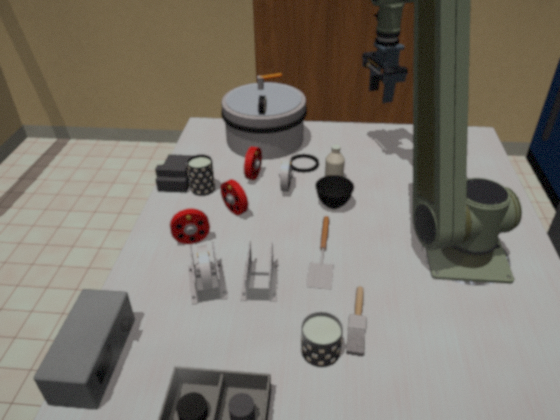

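View pics/top0.png

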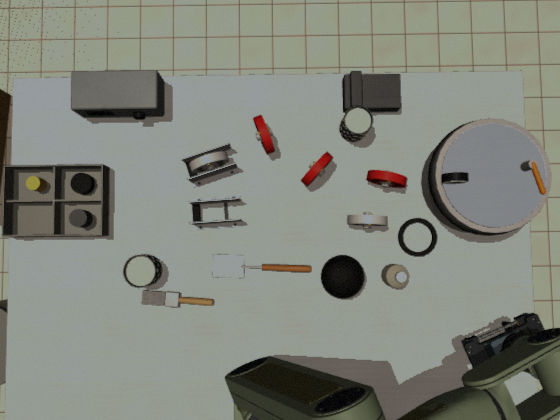

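Run:
```python
import cv2,numpy as np
s=cv2.imread("pics/side0.png");t=cv2.imread("pics/top0.png")
a=cv2.resize(s[135:335,170:320],None,fx=3,fy=3,interpolation=cv2.INTER_CUBIC)
b=cv2.resize(t[110:310,190:420],None,fx=3.,fy=3.,interpolation=cv2.INTER_CUBIC)
cv2.imwrite("pics/sc.png",a);cv2.imwrite("pics/tc.png",b)
```

```text
(no output)
```

View pics/sc.png

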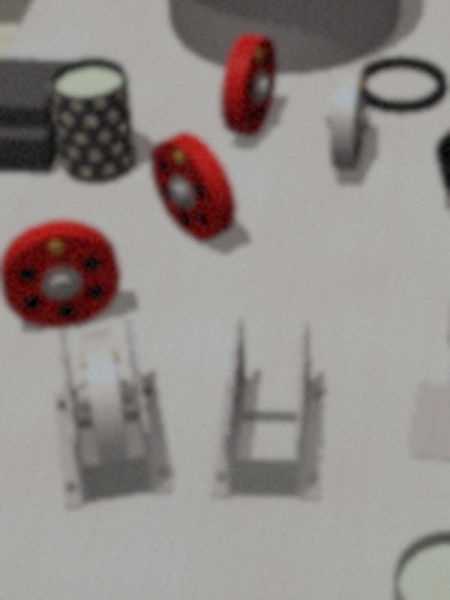

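View pics/tc.png

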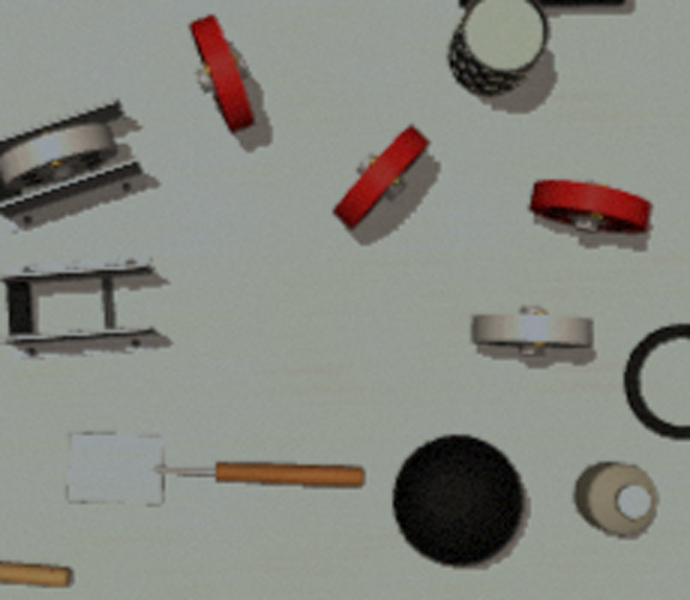

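The silhouette candidates are: the grey wheel at top (367,220), which matches "aluminium, right side". The red ones are at (386,178), (317,169) and (263,134). The parked wheel, at (209,162), sits in the occupied stand. The grey one at (367,220)/(287,174) is the target, and the crops confirm it: bare metal, with the hub proud on both sides. The empty stand is at (216,212), with its mouth toward -y.

```bash
cat >> h.py <<'E'
def cloud(f,mask=None):
    fl=210/np.tan(np.radians(f["fov_y"]/2)); d=f["depth"]; v,u=np.mgrid[:420,:560]
    m=d>0
    if mask is not None: m&=mask
    P=np.stack([(u-f["cx"])/fl*d,(v-f["cy"])/fl*d,d,np.ones_like(d)],-1)[m]
    return (P@f["pose"].T)[:,:3]
E
python3 - <<'E'
from h import *
f=vision.grab_frame("top"); g=vision.grab_frame("side")
T=cloud(f); S=cloud(g)
def box(P,x0,x1,y0,y1,z0,z1): return P[(P[:,0]>x0)&(P[:,0]<x1)&(P[:,1]>y0)&(P[:,1]<y1)&(P[:,2]>z0)&(P[:,2]<z1)]
b=box(T,420,600,-200,-50,-30,30);print("bench top",np.median(b[:,2])); b=box(S,420,600,-150,50,-30,30);print("bench side",np.median(b[:,2]))
def rect(P): 
    r=cv2.minAreaRect(P[:,:2].astype(np.float32)); return np.round(r[0],1),np.round(r[1],1),round(r[2],1)
for n,P in(("top",T),("side",S)):
    w=box(P,440,580,-345,-190,30,130)
    print(n,len(w),w.min(0).round(),w.max(0).round(),rect(w)); hi=w[w[:,2]>85]; print(" hi",len(hi),hi.mean(0).round(1),rect(hi) if len(hi)>4 else'')
    q=box(P,480,585,50,260,50,110); print(" cheeks",len(q),q.min(0).round(),q.max(0).round(),rect(q),np.sort(q[:,2])[-10:].round())
    for lo,hh in((480,530),(530,585)):
        k=q[(q[:,0]>lo)&(q[:,0]<hh)]
        if len(k)>5:
            vx,vy,x,y=cv2.fitLine(k[:,:2].astype(np.float32),cv2.DIST_HUBER,0,.01,.01).ravel(); print("  cheek",len(k),round(float(x),1),round(float(y),1),"ang",round(float(np.degrees(np.arctan2(vx,vy))),1),k[:,1].min().round(),k[:,1].max().round())
    st=box(P,500,565,100,260,10,50); print(" inner",len(st),st.min(0).round(),st.max(0).round())
m=vision.silhouettes("top","wheel")
for d in m: v,u=np.nonzero(d["pixels"]); print(d["p"],u.min(),u.max(),v.min(),v.max())
m=vision.silhouettes("top","stand")
for d in m: v,u=np.nonzero(d["pixels"]); print(d["p"],u.min(),u.max(),v.min(),v.max())
E
python3 - <<'E'
import cv2
t=cv2.imread("pics/top0.png")
a=cv2.resize(t[195:235,180:255],None,fx=10,fy=10,interpolation=cv2.INTER_CUBIC);cv2.imwrite("pics/st.png",a)
a=cv2.resize(t[200:245,335:400],None,fx=10,fy=10,interpolation=cv2.INTER_CUBIC);cv2.imwrite("pics/wh.png",a)
E
```

```text
bench top 0.8825397862453883
bench side -1.171608827894147
top 457 [ 492. -329.   33.] [ 537. -221.  118.] (array([ 514.1, -275. ]), array([107.9,  44.3]), 87.2)
 hi 322 [ 513.7 -273.6  103. ] (array([ 514.2, -274.9]), array([95.7, 28.9]), 83.1)
 cheeks 215 [511.  74.  50.] [579. 217.  83.] (array([544.8, 145.4]), array([ 62.5, 139.3]), 3.3) [80. 80. 81. 81. 81. 81. 81. 82. 83. 83.]
  cheek 99 515.3 144.9 ang 176.7 74.0 212.0
  cheek 116 571.6 165.1 ang 176.7 77.0 217.0
 inner 180 [502. 101.  10.] [565. 225.  50.]
side 349 [ 493. -319.   30.] [ 536. -213.  110.] (array([ 514.2, -265.2]), array([ 41.5, 103.7]), 8.0)
 hi 151 [ 514.4 -254.7   99.7] (array([ 514.4, -267.8]), array([29. , 86.5]), 0.6)
 cheeks 222 [510.  76.  50.] [580. 224.  77.] (array([545.3, 150.4]), array([ 62.5, 144.7]), 3.5) [76. 76. 76. 76. 76. 77. 77. 77. 77. 77.]
  cheek 99 515.1 156.6 ang 176.8 76.0 220.0
  cheek 123 573.4 138.4 ang 176.8 81.0 224.0
 inner 254 [502. 103.  10.] [565. 221.  49.]
0.9 347 387 213 228
0.6 301 332 153 185
0.58 253 274 115 153
0.56 367 405 170 186
0.19 183 236 144 186
0.59 189 242 196 229
```

View pics/st.png

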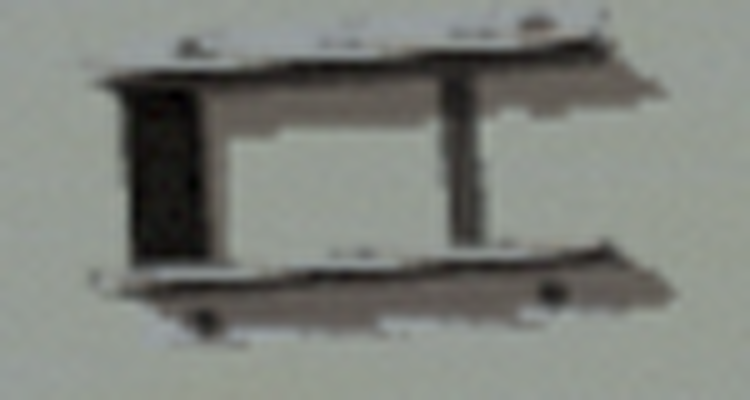

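View pics/wh.png

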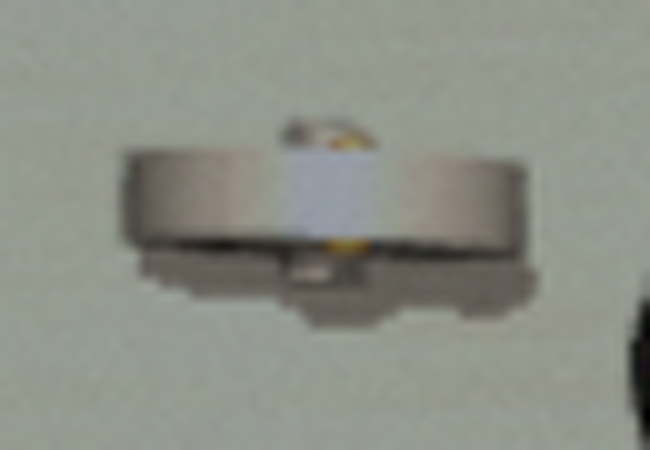

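```bash
cat >> h.py <<'E'
from scipy.spatial.transform import Rotation as Ro
def pose(x,y,z,head,lean=0):
    # grasp-point xyz (172 ahead of TCP); head: slope dx/dy of travel dir (deg clockwise from +y); lean back deg
    R=Ro.from_euler('z',90-head,degrees=True)*Ro.from_euler('x',180,degrees=True)
    R=R*Ro.from_rotvec([0,np.radians(lean),0]) if False else R*Ro.from_rotvec([0,np.radians(lean),0])
    return np.array([x,y,z])-R.apply([0,0,172.]),R
def cur():
    s=status.state(); return np.array(s["ee_pos"]),Ro.from_euler('xyz',s["ee_rot"],degrees=True)
def rows(p0,R0,p1,R1,n):
    rv=(R0.inv()*R1).as_rotvec()
    out=[];R=R0
    st=Ro.from_rotvec(rv/n)
    for i in range(n):
        d=R.inv().apply((p1-p0)/n)/1000; out.append(np.round(np.r_[d,rv/n],4).tolist()); R=R*st
    return out
E
python3 - <<'E'
from h import *
f=vision.grab_frame("top")
m=[d for d in vision.silhouettes("top","wheel") if 360<np.nonzero(d["pixels"])[1].mean()<374 and np.nonzero(d["pixels"])[0].mean()>205]
pm=m[0]["pixels"].astype(bool); P=cloud(f,pm); 
for u in range(346,390,4):
    v=np.nonzero(pm[:,u])[0]
    if len(v): print(u,v.min(),v.max(),end=' | ')
for y in(-275,-270,-265): print(y,[np.round(w2px(f,[514,y+k,55])[:2],1) for k in(-55,55)])
hi=P[P[:,2]>90]; print(len(hi),hi.mean(0)); print(cv2.fitLine(hi[:,:2].astype(np.float32),cv2.DIST_L2,0,.01,.01).ravel())
p,R=cur(); h=2
p1,R1=pose(514,-271,227,h); print(p,p1)
for r in rows(p,R,p1,R1,8): print(r)
# tool-x sign check for lean
print(pose(0,0,0,0,35)[1].apply([0,0,1]))
E
```

```text
350 215 224 | 354 215 224 | 358 215 225 | 362 215 226 | 366 213 228 | 370 213 227 | 374 215 225 | 378 215 225 | 382 216 225 | 386 216 225 | -275 [array([386.4, 219.9]), array([346.7, 220.4])]
-270 [array([384.6, 220. ]), array([344.9, 220.5])]
-265 [array([382.8, 220. ]), array([343.1, 220.5])]
301 [ 513.57359889 -273.82032018  104.27381764]
[ 4.7934946e-02  9.9885046e-01  5.1357361e+02 -2.7382031e+02]
[ 219.02476941 -531.6463      404.77088183] [ 514. -271.  399.]
[0.0465, -0.0161, 0.0007, 0.0, 0.0, -0.1431]
[0.0483, -0.0093, 0.0007, 0.0, 0.0, -0.1431]
[0.0492, -0.0023, 0.0007, 0.0, 0.0, -0.1431]
[0.049, 0.0047, 0.0007, 0.0, 0.0, -0.1431]
[0.0478, 0.0117, 0.0007, 0.0, 0.0, -0.1431]
[0.0456, 0.0184, 0.0007, 0.0, 0.0, -0.1431]
[0.0426, 0.0247, 0.0007, 0.0, 0.0, -0.1431]
[0.0386, 0.0305, 0.0007, 0.0, 0.0, -0.1431]
[ 1.66533454e-16  5.73576436e-01 -8.19152044e-01]
```

```bash
python3 -m jog '[[0.0912,0.0465,-0.0161,0.0007,0,0,-0.143],[0.0912,0.0483,-0.0093,0.0007,0,0,-0.143],[0.0912,0.0492,-0.0023,0.0007,0,0,-0.143],[0.0912,0.049,0.0047,0.0007,0,0,-0.143],[0.0912,0.0478,0.0117,0.0007,0,0,-0.143],[0.0912,0.0456,0.0184,0.0007,0,0,-0.143],[0.0912,0.0426,0.0247,0.0007,0,0,-0.143],[0.0912,0.0386,0.0305,0.0007,0,0,-0.143],[0.0912,0,0,0,0,0,0],[0.0912,0,0,0,0,0,0]]' 10
python3 - <<'E'
from h import *
p,R=cur(); p1,R1=pose(514,-272,55,2.6); print(p,R.as_euler('xyz',degrees=True),p1,rows(p,R,p1,R1,1)); print(status.state()["time_s"])
f=vision.grab_frame("side"); cv2.imwrite("pics/s1.png",cv2.resize(f["color"][60:260,180:400],None,fx=3,fy=3))
E
```

```text
time_s: 2.55
ee_pos: [513.9, -271.2, 399.0]
ee_rot: [-180.0, 0.0, 87.9]
force: [-0.4, 0.1, -0.9]
gripper_width: 91.3
[ 513.86896098 -271.15062969  399.03168762] [-1.79957559e+02  2.31005955e-02  8.79179888e+01] [ 514. -272.  227.] [[-0.0008, 0.0003, 0.172, -0.0007, 0.0004, 0.009]]
2.55
```

View pics/s1.png

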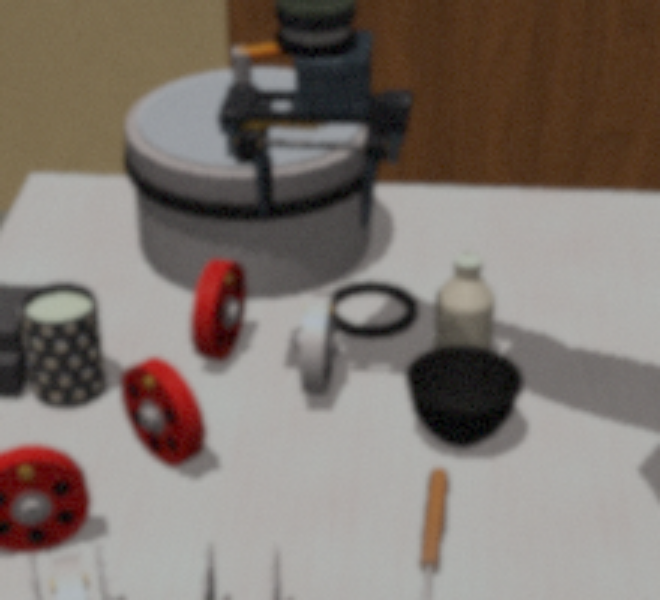

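The jaws (crop 265 and 365) straddle the wheel's column (crop 318,350), so I'm descending.

```bash
python3 -m jog '[[0.0912,-0.0008,0.0003,0.035,0,0,0.009],[0.0912,0,0,0.04,0,0,0],[0.0912,0,0,0.035,0,0,0],[0.0912,0,0,0.03,0,0,0],[0.0912,0,0,0.02,0,0,0],[0.0912,0,0,0.012,0,0,0],[0.0912,0,0,0,0,0,0]]' 10
python3 - <<'E'
from h import *
f=vision.grab_frame("side"); cv2.imwrite("pics/s2.png",cv2.resize(f["color"][90:220,220:340],None,fx=4.5,fy=4.5,interpolation=2))
f=vision.grab_frame("top"); cv2.imwrite("pics/t2.png",cv2.resize(f["color"][180:260,310:420],None,fx=5,fy=5,interpolation=2))
E
```

```text
time_s: 3.48
ee_pos: [513.8, -272.5, 226.8]
ee_rot: [-179.9, -0.0, 87.3]
force: [0.0, 0.5, 0.0]
gripper_width: 91.4
```

View pics/s2.png

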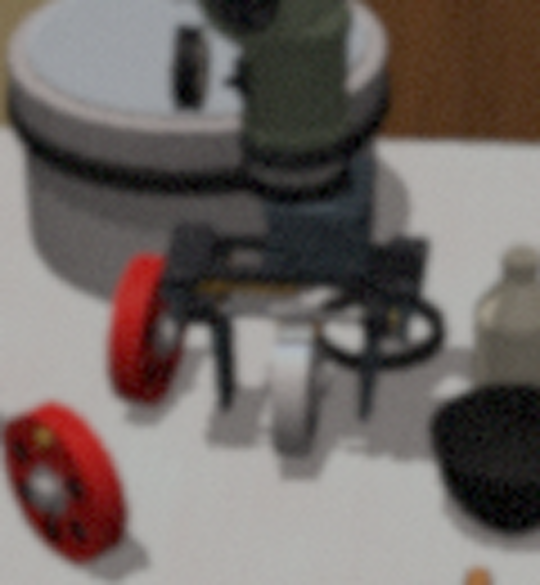

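The wheel stands centred between the open fingers (crop 225 and 370, wheel at 292). Closing gently.

```bash
python3 -m jog '[[0.07,0,0,0,0,0,0],[0.06,0,0,0,0,0,0],[0.052,0,0,0,0,0,0],[0.047,0,0,0,0,0,0],[0.042,0,0,0,0,0,0],[0.036,0,0,0,0,0,0],[0.036,0,0,0,0,0,0],[0.036,0,0,0,0,0,0]]' 12
python3 - <<'E'
from h import *
f=vision.grab_frame("side"); cv2.imwrite("pics/s3.png",cv2.resize(f["color"][90:220,220:340],None,fx=4.5,fy=4.5,interpolation=2))
print(status.state()["torque"])
E
```

```text
time_s: 4.58
ee_pos: [514.1, -271.8, 227.1]
ee_rot: [-179.9, -0.0, 87.4]
force: [-2.6, 0.5, 1.1]
gripper_width: 44.2
[0.03812914 0.37588995 0.03043384]
```

View pics/s3.png

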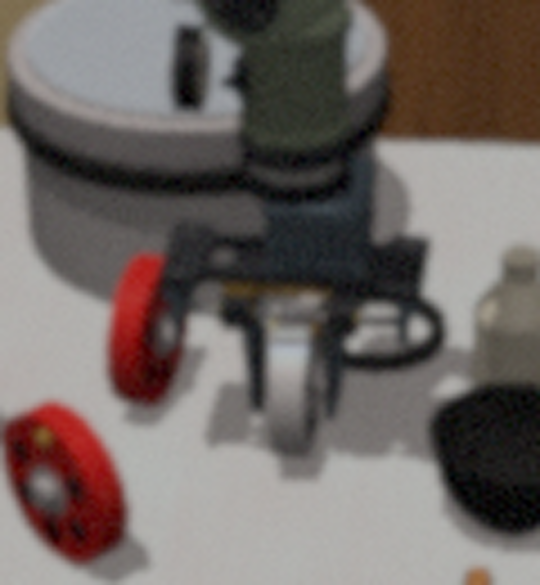

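```bash
cat > path.py <<'E'
from h import *
import sys
x0,y0,m0,x1,y1,m1,n=map(float,sys.argv[1:]); n=int(n)
L=y1-y0; c=((x1-x0)/L-(m0+m1)/2)*1.5
t=(np.arange(n+1))/n; t=t
sl=lambda t:m0+(m1-m0)*t+4*c*t*(1-t)
X=x0+L*np.array([np.trapezoid(sl(np.linspace(0,a,400)),np.linspace(0,a,400)) for a in t]); Y=y0+L*t; H=np.degrees(np.arctan(sl(t)))
for i in range(n):
    h=np.radians(H[i]); dx,dy=X[i+1]-X[i],Y[i+1]-Y[i]
    print(f"[0.036,{(dx*np.sin(h)+dy*np.cos(h))/1000:.4f},{(dx*np.cos(h)-dy*np.sin(h))/1000:.4f},0,0,0,{np.radians(H[i+1]-H[i]):.4f}] {X[i+1]:.0f} {Y[i+1]:.0f} {H[i+1]:.1f}")
E
python3 path.py 514 -272 0.046 550.4 53 -0.057 34
```

```text
[0.036,0.0096,0.0001,0,0,0,0.0170] 515 -262 3.6
[0.036,0.0096,0.0001,0,0,0,0.0158] 515 -253 4.5
[0.036,0.0096,0.0001,0,0,0,0.0145] 516 -243 5.3
[0.036,0.0096,0.0001,0,0,0,0.0133] 517 -234 6.1
[0.036,0.0096,0.0001,0,0,0,0.0121] 518 -224 6.8
[0.036,0.0096,0.0001,0,0,0,0.0108] 519 -215 7.4
[0.036,0.0096,0.0000,0,0,0,0.0096] 521 -205 8.0
[0.036,0.0097,0.0000,0,0,0,0.0084] 522 -196 8.5
[0.036,0.0097,0.0000,0,0,0,0.0072] 523 -186 8.9
[0.036,0.0097,0.0000,0,0,0,0.0060] 525 -176 9.2
[0.036,0.0097,0.0000,0,0,0,0.0048] 526 -167 9.5
[0.036,0.0097,0.0000,0,0,0,0.0036] 528 -157 9.7
[0.036,0.0097,0.0000,0,0,0,0.0024] 530 -148 9.8
[0.036,0.0097,0.0000,0,0,0,0.0012] 531 -138 9.9
[0.036,0.0097,0.0000,0,0,0,0.0000] 533 -129 9.9
[0.036,0.0097,-0.0000,0,0,0,-0.0012] 535 -119 9.8
[0.036,0.0097,-0.0000,0,0,0,-0.0024] 536 -110 9.7
[0.036,0.0097,-0.0000,0,0,0,-0.0035] 538 -100 9.5
[0.036,0.0097,-0.0000,0,0,0,-0.0047] 540 -90 9.2
[0.036,0.0097,-0.0000,0,0,0,-0.0059] 541 -81 8.9
[0.036,0.0097,-0.0000,0,0,0,-0.0071] 543 -71 8.5
[0.036,0.0097,-0.0000,0,0,0,-0.0083] 544 -62 8.0
[0.036,0.0096,-0.0000,0,0,0,-0.0096] 545 -52 7.4
[0.036,0.0096,-0.0001,0,0,0,-0.0108] 546 -43 6.8
[0.036,0.0096,-0.0001,0,0,0,-0.0120] 548 -33 6.1
[0.036,0.0096,-0.0001,0,0,0,-0.0133] 548 -23 5.4
[0.036,0.0096,-0.0001,0,0,0,-0.0145] 549 -14 4.5
[0.036,0.0096,-0.0001,0,0,0,-0.0158] 550 -4 3.6
[0.036,0.0096,-0.0001,0,0,0,-0.0170] 551 5 2.7
[0.036,0.0096,-0.0001,0,0,0,-0.0182] 551 15 1.6
[0.036,0.0096,-0.0001,0,0,0,-0.0195] 551 24 0.5
[0.036,0.0096,-0.0001,0,0,0,-0.0207] 551 34 -0.7
[0.036,0.0096,-0.0001,0,0,0,-0.0219] 551 43 -1.9
[0.036,0.0096,-0.0001,0,0,0,-0.0231] 550 53 -3.3
```

```bash
python3 -m jog '[[0.036,0,0,0.0006,0,0,0],[0.036,0.003,0,0,0,0,0.005],[0.036,0.0066,0.0001,0,0,0,0.012],[0.036,0.0096,0.0001,0,0,0,0.016],[0.036,0.0096,0.0001,0,0,0,0.0145],[0.036,0.0096,0.0001,0,0,0,0.0133],[0.036,0.0096,0.0001,0,0,0,0.012]]'
python3 - <<'E'
from h import *
f=vision.grab_frame("side"); cv2.imwrite("pics/s4.png",cv2.resize(f["color"][90:220,220:340],None,fx=4.5,fy=4.5,interpolation=2))
f=vision.grab_frame("top"); cv2.imwrite("pics/t4.png",cv2.resize(f["color"][180:260,310:420],None,fx=5,fy=5,interpolation=2))
E
```

```text
time_s: 5.5
ee_pos: [518.6, -223.7, 227.0]
ee_rot: [180.0, 0.0, 83.2]
force: [-3.4, -0.4, 5.3]
gripper_width: 44.0
```

View pics/s4.png

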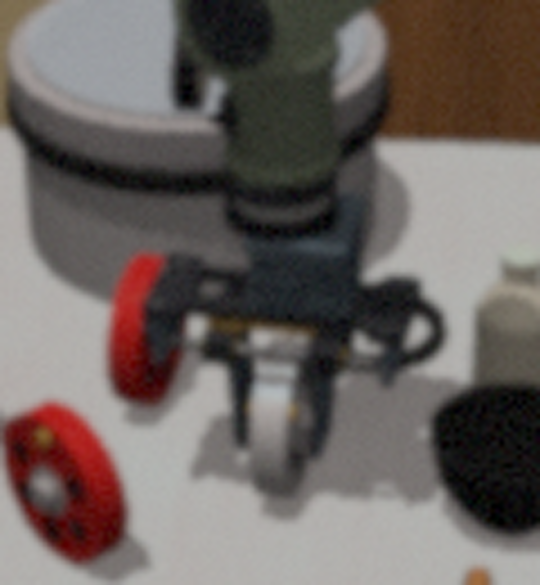

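View pics/t4.png

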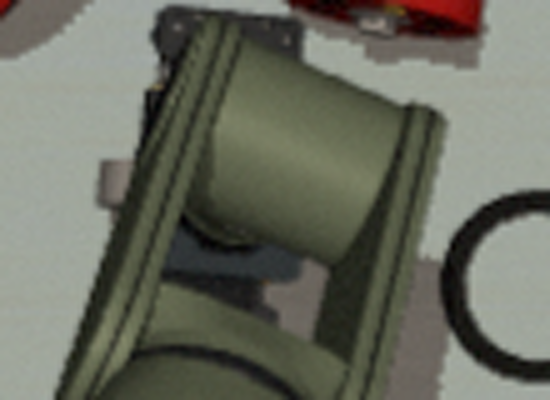

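The brass plugs now show at the wheel's front face (crop 250,408 and 292,408), so it has turned forward about 50°. That fits 48 mm of travel, and the rim bears with about 5 N.

```bash
python3 -m jog '[[0.036,0.0096,0.0001,0,0,0,0.0108],[0.036,0.0096,0,0,0,0,0.0096],[0.036,0.0097,0,0,0,0,0.0084],[0.036,0.0097,0,0,0,0,0.0072],[0.036,0.0097,0,0,0,0,0.006],[0.036,0.0097,0,0,0,0,0.0048],[0.036,0.0097,0,0,0,0,0.0036],[0.036,0.0097,0,0,0,0,0.0024],[0.036,0.0097,0,0,0,0,0.0012],[0.036,0.0097,0,0,0,0,0],[0.036,0.0097,0,0,0,0,-0.0012],[0.036,0.0097,0,0,0,0,-0.0024]]'
python3 - <<'E'
from h import *
f=vision.grab_frame("side"); cv2.imwrite("pics/s5.png",cv2.resize(f["color"][110:310,180:340],None,fx=3.5,fy=3,interpolation=2))
E
```

```text
time_s: 7.1
ee_pos: [537.1, -108.7, 227.0]
ee_rot: [179.9, -0.0, 80.3]
force: [-1.2, 0.4, 5.1]
gripper_width: 43.9
```

View pics/s5.png

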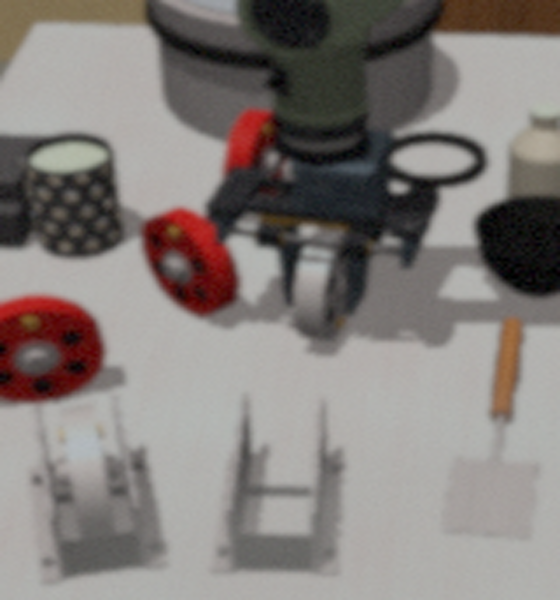

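The plug is near the bottom (343,322), at about 170° for 163 mm. That is pure rolling, so I'm continuing.

```bash
python3 -m jog '[[0.036,0.0097,0,0,0,0,-0.0035],[0.036,0.0097,0,0,0,0,-0.0047],[0.036,0.0097,0,0,0,0,-0.0059],[0.036,0.0097,0,0,0,0,-0.0071],[0.036,0.0097,0,0,0,0,-0.0083],[0.036,0.0096,0,0,0,0,-0.0096],[0.036,0.0096,-0.0001,0,0,0,-0.0108],[0.036,0.0096,-0.0001,0,0,0,-0.012],[0.036,0.0096,-0.0001,0,0,0,-0.0133],[0.036,0.0096,-0.0001,0,0,0,-0.0145],[0.036,0.0096,-0.0001,0,0,0,-0.0158]]'
python3 - <<'E'
from h import *
f=vision.grab_frame("side"); cv2.imwrite("pics/s6.png",cv2.resize(f["color"][110:310,180:340],None,fx=3.5,fy=3,interpolation=2))
E
```

```text
time_s: 8.52
ee_pos: [550.8, -3.4, 227.0]
ee_rot: [179.9, -0.0, 86.4]
force: [0.3, -0.8, 4.5]
gripper_width: 43.6
```

View pics/s6.png

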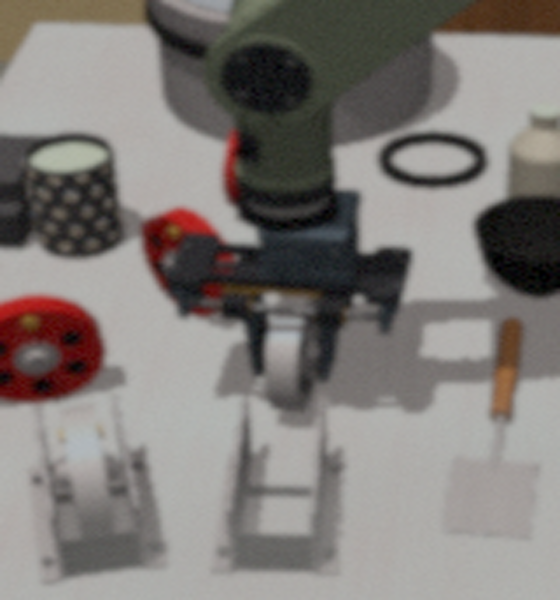

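```bash
python3 - <<'E'
from h import *
for c in("side",):
    f=vision.grab_frame(c)
    P=cloud(f); hi=P[(abs(P[:,0]-550)<22)&(P[:,1]>-20)&(P[:,1]<60)&(P[:,2]>10)&(P[:,2]<113)]
    for z in range(15,110,10):
        k=hi[abs(hi[:,2]-z)<5]
        if len(k)>6: 
            q=k[k[:,1]>k[:,1].max()-12]; print(z,len(q),q[:,0].min().round(1),q[:,0].max().round(1),((q[:,0].min()+q[:,0].max())/2).round(1),q[:,1].max().round(1))
E
python3 path.py 550.8 -3.4 0.062 550.2 50 -0.057 6
```

```text
15 6 542.4 550.3 546.4 37.9
25 11 543.2 566.1 554.7 46.3
35 20 543.1 567.3 555.2 50.9
45 23 543.1 566.9 555.0 52.3
55 27 544.1 566.0 555.1 54.8
65 26 544.0 565.8 554.9 54.2
75 36 543.7 566.3 555.0 53.2
85 36 544.2 566.4 555.3 47.7
95 37 542.8 566.4 554.6 40.2
105 19 543.4 565.0 554.2 32.9
[0.036,0.0089,-0.0001,0,0,0,-0.0312] 551 5 1.8
[0.036,0.0089,-0.0001,0,0,0,-0.0267] 551 14 0.2
[0.036,0.0089,-0.0001,0,0,0,-0.0221] 551 23 -1.0
[0.036,0.0089,-0.0001,0,0,0,-0.0175] 551 32 -2.0
[0.036,0.0089,-0.0001,0,0,0,-0.0129] 551 41 -2.8
[0.036,0.0089,-0.0000,0,0,0,-0.0084] 550 50 -3.3
```

```bash
python3 path.py 550.8 -3.4 0.062 549 52 -0.057 7
```

```text
[0.036,0.0079,-0.0002,0,0,0,-0.0426] 551 5 1.1
[0.036,0.0079,-0.0001,0,0,0,-0.0341] 551 12 -0.9
[0.036,0.0079,-0.0001,0,0,0,-0.0255] 551 20 -2.3
[0.036,0.0079,-0.0001,0,0,0,-0.0170] 551 28 -3.3
[0.036,0.0079,-0.0000,0,0,0,-0.0084] 550 36 -3.8
[0.036,0.0079,-0.0000,0,0,0,0.0001] 549 44 -3.8
[0.036,0.0079,0.0000,0,0,0,0.0087] 549 52 -3.3
```

```bash
python3 -m jog '[[0.036,0.0079,-0.0002,0,0,0,-0.0426],[0.036,0.0079,-0.0001,0,0,0,-0.0341],[0.036,0.0079,-0.0001,0,0,0,-0.0255],[0.036,0.0079,-0.0001,0,0,0,-0.017],[0.036,0.0079,0,0,0,0,-0.0084],[0.036,0.0079,0,0,0,0,0],[0.036,0.0079,0,0,0,0,0.0087],[0.036,0,0,0,0,0,0]]'
cat > chk.py <<'E'
from h import *
import sys
f=vision.grab_frame("side"); cv2.imwrite(f"pics/{sys.argv[1]}.png",cv2.resize(f["color"][180:310,180:320],None,fx=4.5,fy=4.5,interpolation=2))
P=cloud(f); P=P[(P[:,2]>10)&(P[:,2]<113)&(abs(P[:,0]-547)<24)&(P[:,1]>-10)&(P[:,1]<215)]
for z in range(35,112,10):
    k=P[abs(P[:,2]-z)<5]
    k=k[(k[:,1]<190)] if z>25 else k
    if len(k)>6:
        q=k[k[:,1]>k[:,1].max()-12]; print(z,len(q),q[:,0].min().round(1),q[:,0].max().round(1),q[:,0].mean().round(1),"ymax",q[:,1].max().round(1))
E
python3 chk.py s7
```

```text
time_s: 9.62
ee_pos: [549.1, 52.0, 227.0]
ee_rot: [179.8, -0.0, 93.3]
force: [0.6, 0.2, 6.1]
gripper_width: 44.2
35 25 536.1 560.0 547.3 ymax 105.0
45 1 570.1 570.1 570.1 ymax 190.0
55 3 570.0 570.6 570.2 ymax 188.6
65 4 570.0 570.9 570.4 ymax 184.7
75 1 570.4 570.4 570.4 ymax 178.9
85 19 537.7 558.8 548.4 ymax 107.4
95 37 538.0 560.0 548.7 ymax 94.5
105 25 538.9 560.6 550.7 ymax 84.5
```

View pics/s7.png

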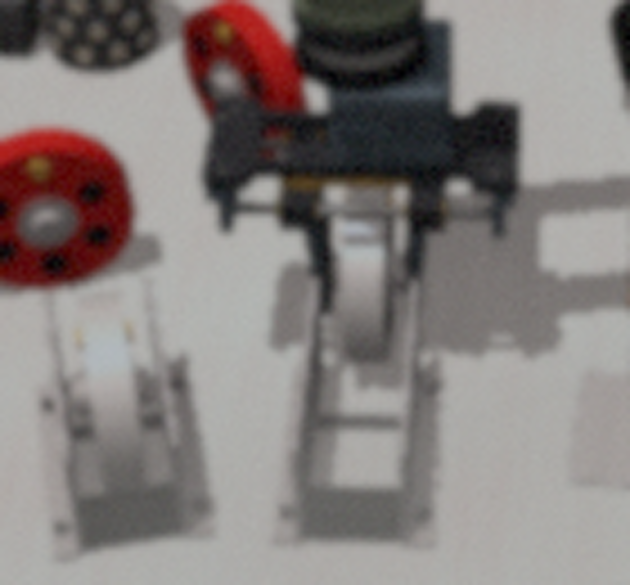

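The wheel is centred in the mouth (crop 362,300), heading along the stand. Releasing, then rising.

```bash
python3 -m jog '[[0.046,0,0,0,0,0,0],[0.05,0,0,0,0,0,0],[0.06,0,0,0,0,0,0],[0.075,0,0,0,0,0,0],[0.075,0,0,0,0,0,0],[0.075,0,0,-0.01,0,0,0],[0.075,0,0,-0.03,0,0,0],[0.075,0,0,-0.05,0,0,0],[0.075,0,0,-0.05,0,0,0],[0.075,0,0,0,0,0,0]]'
python3 chk.py s8
python3 - <<'E'
from h import *
f=vision.grab_frame("top"); cv2.imwrite("pics/t8.png",cv2.resize(f["color"][180:260,180:310],None,fx=5,fy=5,interpolation=2))
E
```

```text
time_s: 10.92
ee_pos: [549.3, 51.2, 371.7]
ee_rot: [179.4, -0.0, 93.2]
force: [-0.7, -0.0, 0.0]
gripper_width: 75.1
35 1 570.6 570.6 570.6 ymax 173.8
45 2 570.1 570.3 570.2 ymax 189.6
55 3 569.9 570.1 570.0 ymax 189.0
65 5 569.7 570.7 570.2 ymax 187.1
75 2 569.9 570.5 570.2 ymax 181.6
85 40 537.8 559.0 547.9 ymax 101.0
95 27 538.1 559.4 549.8 ymax 97.3
105 26 536.9 561.2 550.3 ymax 83.3
```

View pics/s8.png

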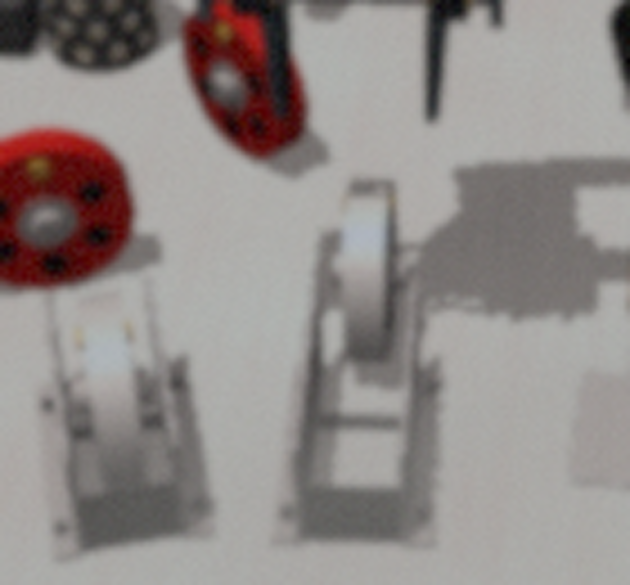

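View pics/t8.png

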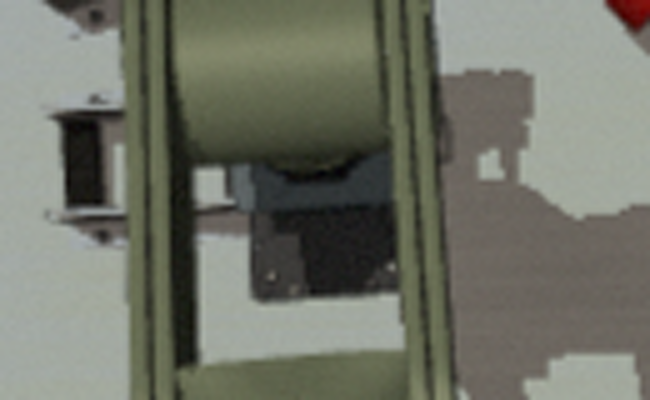

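```bash
cat >> h.py <<'E'
def pushpose(tip,head,lean):
    R=Ro.from_euler('z',-head,degrees=True)*Ro.from_euler('x',180,degrees=True)*Ro.from_rotvec([np.radians(lean),0,0])
    return np.array(tip,float)-R.apply([0,0,191.]),R
def cmdrows(p0,R0,p1,R1,n):
    for r in rows(p0,R0,p1,R1,n): print([0.0]+r)
E
python3 - <<'E'
from h import *
f=vision.grab_frame("side"); P=cloud(f); r=P[(P[:,0]>575)&(P[:,0]<720)&(P[:,1]>-200)&(P[:,1]<-60)&(P[:,2]>15)&(P[:,2]<115)]
print("red near",r.min(0).round(),r.max(0).round()); k=r[r[:,0].argmin()];print(k)
p,R=cur(); print(p,status.state()["qpos"].round(1) if hasattr(status.state()["qpos"],'round') else status.state()["qpos"])
pm,Rm=pushpose((553.7,-40,180),-3.3,0); pA,RA=pushpose((553.7,-40,80),-3.3,35); pB,RB=pushpose((553.7,-30,13.5),-3.3,35)
print(RA.apply([0,0,1]),pm,pA,pB)
cmdrows(p,R,pm,Rm,9); print(); cmdrows(pm,Rm,pA,RA,5);print(); cmdrows(pA,RA,pB,RB,4)
E
```

```text
red near [ 611. -167.   15.] [708. -90. 110.]
[ 610.83586802 -105.69802127   57.61332698]
[547.93678314  51.11029483 365.98134271] [ 4.1 17.7 96.4 -0.  66.   0.9]
[-0.03301737  0.57262534 -0.81915204] [553.7 -40.  371. ] [ 560.00631756 -149.37144021  236.45804046] [ 560.00631756 -139.37144021  169.95804046]
[0.0, -0.0101, 0.0001, -0.0006, -0.0001, 0.0001, 0.1744]
[0.0, -0.01, 0.0018, -0.0006, -0.0001, 0.0001, 0.1744]
[0.0, -0.0095, 0.0035, -0.0006, -0.0001, 0.0001, 0.1744]
[0.0, -0.0088, 0.0051, -0.0006, -0.0001, 0.0001, 0.1744]
[0.0, -0.0077, 0.0066, -0.0006, -0.0001, 0.0001, 0.1744]
[0.0, -0.0065, 0.0078, -0.0006, -0.0001, 0.0001, 0.1744]
[0.0, -0.005, 0.0088, -0.0006, -0.0001, 0.0001, 0.1744]
[0.0, -0.0034, 0.0096, -0.0006, -0.0001, 0.0001, 0.1744]
[0.0, -0.0017, 0.01, -0.0006, -0.0001, 0.0001, 0.1744]

[0.0, 0.0, 0.0219, 0.0269, 0.1222, 0.0, 0.0]
[0.0, 0.0, 0.025, 0.024, 0.1222, 0.0, 0.0]
[0.0, 0.0, 0.0278, 0.0208, 0.1222, 0.0, 0.0]
[0.0, 0.0, 0.0301, 0.0173, 0.1222, 0.0, 0.0]
[0.0, 0.0, 0.032, 0.0135, 0.1222, 0.0, 0.0]

[0.0, 0.0001, 0.0075, 0.015, 0.0, 0.0, 0.0]
[0.0, 0.0001, 0.0075, 0.015, 0.0, 0.0, 0.0]
[0.0, 0.0001, 0.0075, 0.015, 0.0, 0.0, 0.0]
[0.0, 0.0001, 0.0075, 0.015, 0.0, 0.0, 0.0]
```

```bash
python3 -m jog '[[0,-0.0101,0.0001,-0.0006,0,0,0.1744],[0,-0.01,0.0018,-0.0006,0,0,0.1744],[0,-0.0095,0.0035,-0.0006,0,0,0.1744],[0,-0.0088,0.0051,-0.0006,0,0,0.1744],[0,-0.0077,0.0066,-0.0006,0,0,0.1744],[0,-0.0065,0.0078,-0.0006,0,0,0.1744],[0,-0.005,0.0088,-0.0006,0,0,0.1744],[0,-0.0034,0.0096,-0.0006,0,0,0.1744],[0,-0.0017,0.01,-0.0006,0,0,0.1744],[0,0,0,0,0,0,0]]' 20
python3 -m jog '[[0,0,0.0219,0.0269,0.1222,0,0],[0,0,0.025,0.024,0.1222,0,0],[0,0,0.0278,0.0208,0.1222,0,0],[0,0,0.0301,0.0173,0.1222,0,0],[0,0,0.032,0.0135,0.1222,0,0],[0,0,0,0,0,0,0],[0,0,0,0,0,0,0]]'
python3 - <<'E'
from h import *
f=vision.grab_frame("side"); cv2.imwrite("pics/s9.png",cv2.resize(f["color"][100:310,170:350],None,fx=4,fy=2.8,interpolation=2))
p,R=cur(); print(p,R.apply([0,0,1]),p+R.apply([0,0,191]),status.state()["qpos"])
pB,RB=pushpose((553.7,-30,13.5),-3.3,35); cmdrows(p,R,pB,RB,4)
E
```

```text
time_s: 12.32
ee_pos: [553.9, -40.4, 370.3]
ee_rot: [-180.0, 0.2, 3.3]
force: [0.6, 0.1, 0.0]
gripper_width: 0.4
time_s: 13.2
ee_pos: [560.6, -148.6, 237.8]
ee_rot: [-145.1, -0.0, 3.4]
force: [-0.8, 0.2, 0.7]
gripper_width: 0.5
[ 560.70079179 -148.31278542  238.43707302] [-0.03259179  0.57151505 -0.81994409] [554.47575929 -39.15340998  81.82775106] [-23.30995339  31.39782883  98.76876182  32.88778142  70.53794864
  46.29319931]
[0.0, -0.0001, 0.008, 0.0153, 0.0003, -0.0001, 0.0006]
[0.0, -0.0001, 0.008, 0.0153, 0.0003, -0.0001, 0.0006]
[0.0, -0.0001, 0.008, 0.0153, 0.0003, -0.0001, 0.0006]
[0.0, -0.0001, 0.008, 0.0153, 0.0003, -0.0001, 0.0006]
```

View pics/s9.png

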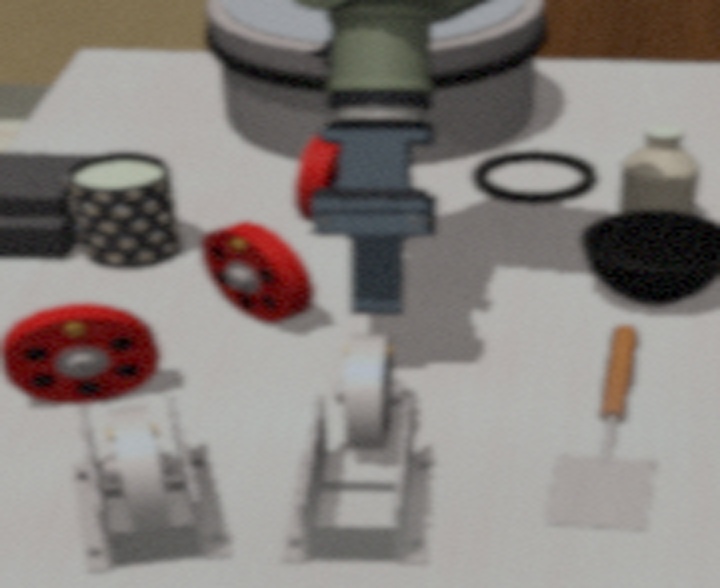

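The leaned finger is behind the wheel and in line with it (finger 378,300; wheel 367,390). Lowering.

```bash
python3 -m jog '[[0,0,0.0075,0.015,0,0,0],[0,0,0.0075,0.015,0,0,0],[0,0,0.0075,0.015,0,0,0],[0,0,0.0075,0.015,0,0,0],[0,0,0,0,0,0,0],[0,0,0,0,0,0,0]]'
python3 - <<'E'
from h import *
p,R=cur(); print(p,p+R.apply([0,0,191]),status.state()["force"],R.as_euler('xyz',degrees=True))
for t in [(553.1,-20,13.5),(549.1,50,13.5)]:
    pB,RB=pushpose(t,-3.3,35); print(rows(p,R,pB,R,1))
f=vision.grab_frame("side"); cv2.imwrite("pics/s10.png",cv2.resize(f["color"][160:290,200:330],None,fx=4.5,fy=4.5,interpolation=2))
E
```

```text
time_s: 14.0
ee_pos: [560.1, -139.6, 171.1]
ee_rot: [-145.0, -0.0, 3.3]
force: [0.1, 0.3, -0.5]
gripper_width: 0.4
[ 560.12889954 -139.62057791  171.07763551] [553.90694949 -30.22421811  14.63363978] [ 0.10267754  0.28218674 -0.51607707] [-1.44992659e+02 -1.69539889e-02  3.27941351e+00]
[[-0.0001, -0.0078, 0.0068, 0.0, 0.0, 0.0]]
[[-0.0001, -0.0652, 0.047, 0.0, 0.0, 0.0]]
```

View pics/s10.png

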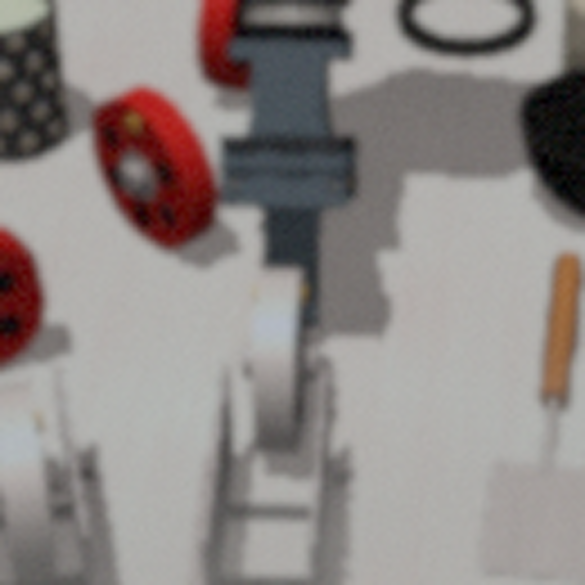

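```bash
python3 -m jog '[[0,0,-0.0041,0.0029,0,0,0],[0,0,-0.0041,0.0029,0,0,0],[0,0,-0.0041,0.0029,0,0,0],[0,0,-0.0033,0.0023,0,0,0],[0,0,-0.0016,0.0011,0,0,0],[0,0,-0.0016,0.0011,0,0,0],[0,0,-0.0016,0.0011,0,0,0],[0,0,-0.0016,0.0011,0,0,0],[0,0,-0.0016,0.0011,0,0,0],[0,0,-0.0016,0.0011,0,0,0],[0,0,-0.0016,0.0011,0,0,0],[0,0,-0.0016,0.0011,0,0,0]]'
python3 chk.py s11;python3 - <<'E'
from h import *
p,R=cur(); print(p+R.apply([0,0,191]),status.state()["force"])
E
```

```text
time_s: 15.55
ee_pos: [557.9, -104.8, 171.1]
ee_rot: [-145.0, -0.0, 3.3]
force: [-0.3, -0.2, 0.2]
gripper_width: 0.5
35 2 570.5 570.7 570.6 ymax 175.3
45 1 570.9 570.9 570.9 ymax 169.6
55 4 569.9 570.1 570.1 ymax 188.8
65 4 569.9 570.8 570.5 ymax 185.9
75 3 570.2 570.9 570.5 ymax 180.9
85 40 536.6 558.0 547.7 ymax 106.4
95 33 537.1 559.1 548.6 ymax 101.6
105 30 538.1 560.4 549.3 ymax 89.3
[551.55078852   4.79244573  14.70063277] [-0.02266379  0.27714206 -0.16933257]
```

View pics/s11.png

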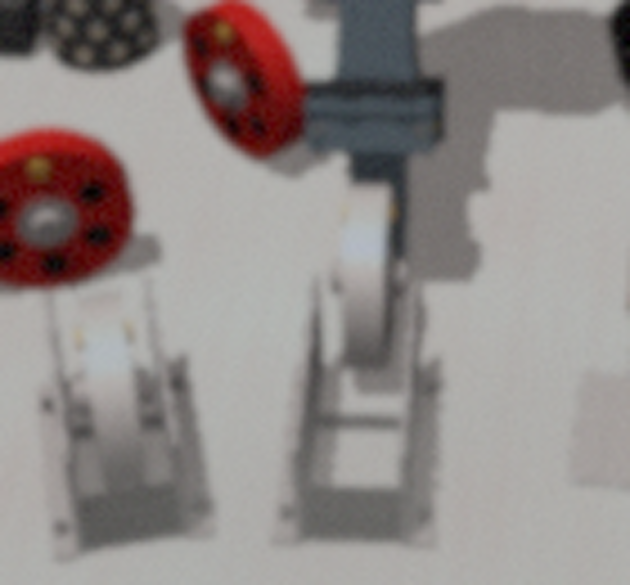

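The wheel rolled forward about 6 mm, upright and centred, and its plug has come over the top on both faces. I'll keep pushing toward the bar.

```bash
python3 -m jog '[[0,0,-0.0016,0.0011,0,0,0],[0,0,-0.0020,0.0014,0,0,0],[0,0,-0.0020,0.0014,0,0,0],[0,0,-0.0020,0.0014,0,0,0],[0,0,-0.0020,0.0014,0,0,0],[0,0,-0.0020,0.0014,0,0,0],[0,0,-0.0020,0.0014,0,0,0],[0,0,-0.0020,0.0014,0,0,0],[0,0,-0.0020,0.0014,0,0,0],[0,0,-0.0020,0.0014,0,0,0],[0,0,-0.0020,0.0014,0,0,0],[0,0,-0.0020,0.0014,0,0,0]]'
python3 chk.py s12;python3 - <<'E'
from h import *
p,R=cur(); print(p+R.apply([0,0,191]),status.state()["force"])
E
```

```text
time_s: 17.1
ee_pos: [556.3, -76.0, 171.1]
ee_rot: [-145.0, -0.0, 3.3]
force: [-0.3, 0.4, -0.8]
gripper_width: 0.3
35 2 570.8 570.8 570.8 ymax 173.1
45 1 570.2 570.2 570.2 ymax 189.2
55 2 569.6 570.2 569.9 ymax 189.2
65 6 570.1 570.9 570.6 ymax 185.0
75 1 570.8 570.8 570.8 ymax 176.2
85 32 536.0 559.0 546.7 ymax 139.8
95 36 536.1 557.3 546.7 ymax 130.5
105 7 540.2 558.1 550.2 ymax 125.0
[549.87450114  33.60732576  14.72541113] [-1.01200961  0.28462685  0.5173793 ]
```

View pics/s12.png

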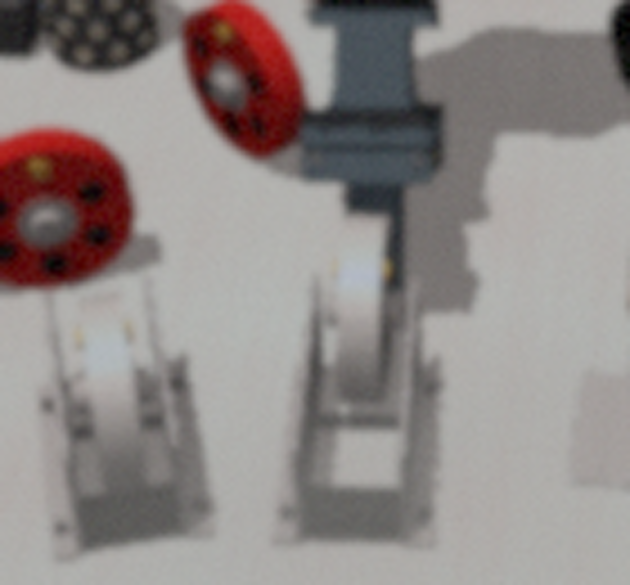

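```bash
python3 -m jog '[[0,0,-0.0016,0.0011,0,0,0],[0,0,-0.0016,0.0011,0,0,0],[0,0,-0.0016,0.0011,0,0,0],[0,0,-0.0016,0.0011,0,0,0],[0,0,-0.0016,0.0011,0,0,0],[0,0,-0.0016,0.0011,0,0,0],[0,0,-0.0016,0.0011,0,0,0]]'
python3 -m jog '[[0,0,-0.0012,0.0009,0,0,0],[0,0,-0.0012,0.0009,0,0,0],[0,0,-0.0012,0.0009,0,0,0]]'
python3 chk.py s13
```

```text
time_s: 18.02
ee_pos: [555.5, -62.5, 171.2]
ee_rot: [-145.0, -0.0, 3.3]
force: [-0.4, 0.3, -0.2]
gripper_width: 0.4
time_s: 18.4
ee_pos: [556.0, -59.7, 171.1]
ee_rot: [-145.3, -0.2, 3.3]
force: [0.6, -10.6, 1.3]
gripper_width: 0.4
35 1 570.6 570.6 570.6 ymax 173.7
45 1 570.4 570.4 570.4 ymax 187.1
55 4 569.7 570.9 570.4 ymax 188.9
65 4 570.3 570.6 570.5 ymax 183.1
75 1 570.5 570.5 570.5 ymax 177.5
85 48 534.2 557.3 546.1 ymax 151.6
95 41 534.3 558.0 546.6 ymax 144.8
105 32 535.2 559.3 548.3 ymax 134.6
```

View pics/s13.png

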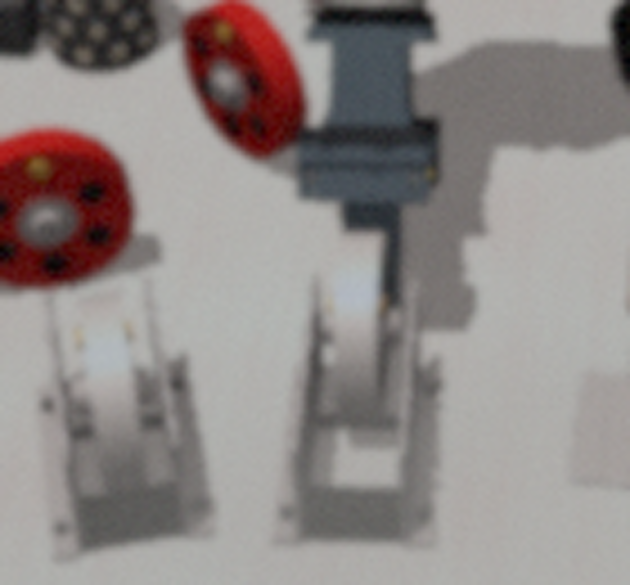

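The wheel is at the bar. I'll push on in small steps and watch the force.

```bash
python3 -m jog '[[0,0,-0.0008,0.0006,0,0,0],[0,0,-0.0008,0.0006,0,0,0]]'
python3 -m jog '[[0,0,-0.0008,0.0006,0,0,0],[0,0,-0.0008,0.0006,0,0,0]]'
```

```text
time_s: 18.7
ee_pos: [556.3, -59.0, 171.4]
ee_rot: [-145.5, -0.3, 3.3]
force: [-0.5, -17.5, 4.3]
gripper_width: 0.6
time_s: 18.95
ee_pos: [556.2, -56.9, 171.4]
ee_rot: [-145.4, -0.3, 3.2]
force: [0.5, -10.1, 1.4]
gripper_width: 0.3
```

```bash
python3 -m jog '[[0,0,-0.0008,0.0006,0,0,0],[0,0,-0.0008,0.0006,0,0,0],[0,0,-0.0008,0.0006,0,0,0],[0,0,-0.0008,0.0006,0,0,0]]'
python3 -m jog '[[0,0,-0.0008,0.0006,0,0,0],[0,0,-0.0008,0.0006,0,0,0],[0,0,-0.0008,0.0006,0,0,0],[0,0,-0.0008,0.0006,0,0,0]]'
python3 chk.py s14
```

```text
time_s: 19.45
ee_pos: [555.4, -51.4, 171.0]
ee_rot: [-145.2, -0.2, 3.2]
force: [0.9, -6.8, 1.1]
gripper_width: 0.4
time_s: 19.95
ee_pos: [554.8, -46.6, 170.8]
ee_rot: [-145.1, -0.1, 3.3]
force: [-0.3, -4.0, 0.6]
gripper_width: 0.3
35 4 548.9 571.0 565.3 ymax 176.0
45 2 570.1 570.4 570.3 ymax 189.5
55 3 569.9 570.5 570.1 ymax 188.8
65 5 570.1 570.8 570.4 ymax 184.4
75 7 537.2 570.9 552.8 ymax 177.7
85 40 533.6 555.7 545.3 ymax 162.9
95 38 533.8 556.0 545.8 ymax 160.2
105 24 534.0 556.3 544.9 ymax 153.5
```

View pics/s14.png

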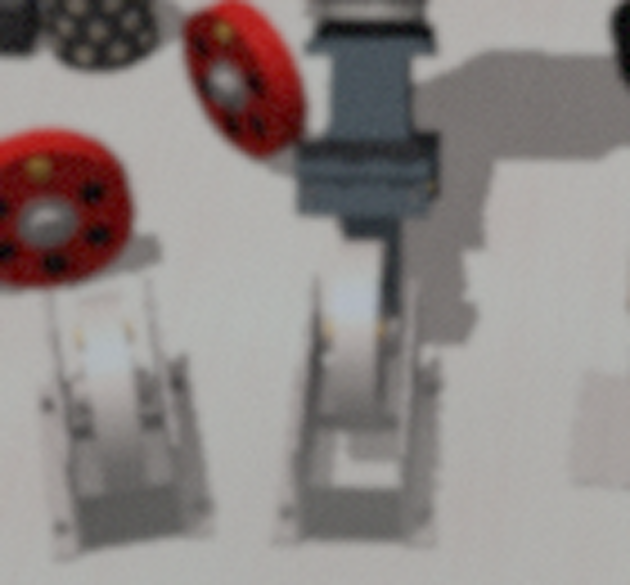

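```bash
python3 -m jog '[[0,0,-0.0008,0.0006,0,0,0],[0,0,-0.0008,0.0006,0,0,0],[0,0,-0.0008,0.0006,0,0,0],[0,0,-0.0008,0.0006,0,0,0],[0,0,-0.0008,0.0006,0,0,0],[0,0,-0.0008,0.0006,0,0,0]]'
python3 -m jog '[[0,0,-0.0008,0.0006,0,0,0],[0,0,-0.0008,0.0006,0,0,0],[0,0,-0.0008,0.0006,0,0,0]]'
python3 chk.py s15
```

```text
time_s: 20.75
ee_pos: [554.1, -40.0, 170.5]
ee_rot: [-145.0, 0.0, 3.3]
force: [0.5, -1.8, -0.3]
gripper_width: 0.5
time_s: 21.12
ee_pos: [554.0, -37.0, 170.4]
ee_rot: [-145.0, 0.0, 3.3]
force: [0.4, -0.8, 0.3]
gripper_width: 0.5
35 16 532.8 570.9 546.9 ymax 173.2
45 23 532.1 570.6 545.5 ymax 177.0
55 7 546.3 570.4 564.5 ymax 189.2
65 32 533.7 570.9 548.6 ymax 182.4
75 37 533.6 570.9 545.4 ymax 176.7
85 42 533.7 556.5 545.2 ymax 176.3
95 45 534.0 559.9 546.2 ymax 169.3
105 31 534.8 556.7 546.0 ymax 162.2
```

View pics/s15.png

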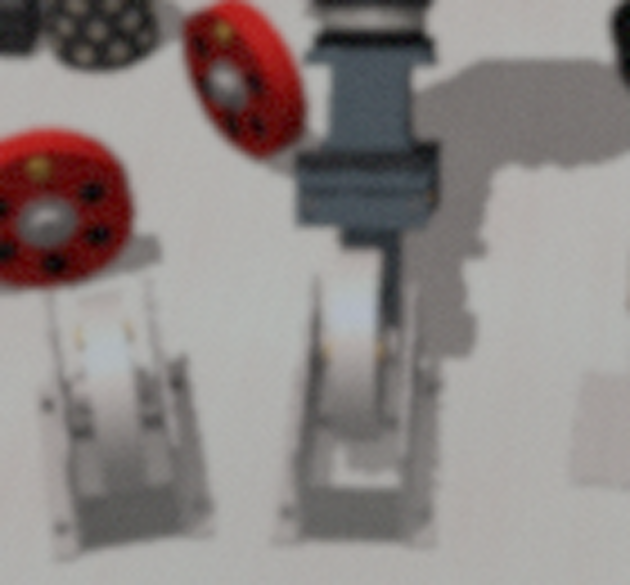

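Nearly at the crest, with the force down to 0.8 N. Easing it over.

```bash
python3 -m jog '[[0,0,-0.0006,0.0004,0,0,0],[0,0,-0.0006,0.0004,0,0,0],[0,0,-0.0006,0.0004,0,0,0],[0,0,-0.0006,0.0004,0,0,0],[0,0,-0.0006,0.0004,0,0,0],[0,0,-0.0006,0.0004,0,0,0]]'
python3 -m jog '[[0,0,-0.0004,0.0003,0,0,0],[0,0,0,0,0,0,0],[0,0,0,0,0,0,0],[0,0,0,0,0,0,0]]'
python3 chk.py s16
```

```text
time_s: 21.92
ee_pos: [553.8, -32.8, 170.5]
ee_rot: [-145.0, 0.0, 3.3]
force: [0.3, -0.8, -0.1]
gripper_width: 0.5
time_s: 22.42
ee_pos: [553.8, -32.4, 170.5]
ee_rot: [-145.0, -0.0, 3.3]
force: [1.0, -0.5, 0.8]
gripper_width: 0.5
35 4 531.7 571.0 541.6 ymax 181.5
45 4 531.4 570.9 541.3 ymax 169.5
55 4 569.8 570.6 570.2 ymax 188.7
65 6 529.7 570.8 563.7 ymax 189.0
75 3 570.4 570.7 570.6 ymax 178.9
85 8 531.5 553.4 544.0 ymax 190.0
95 45 531.6 554.4 542.7 ymax 189.7
105 17 531.9 554.5 542.4 ymax 187.8
```

View pics/s16.png

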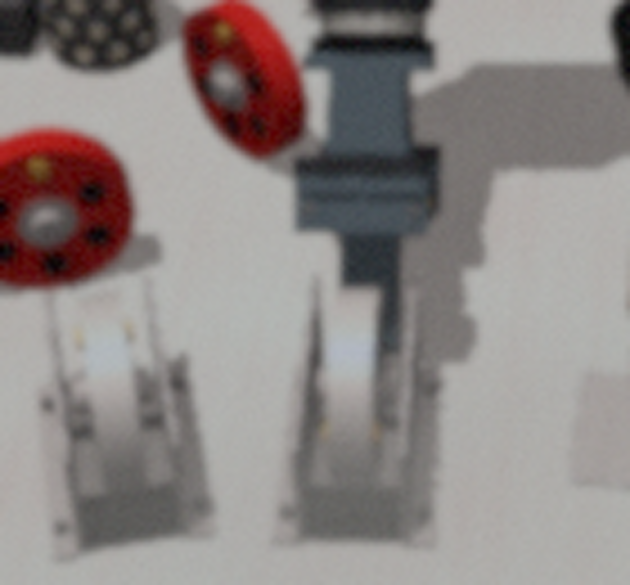

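The wheel dropped home and now sits just like the parked wheel (crop 350,385, rim against the stop block). Backing off and lifting clear.

```bash
python3 -m jog '[[0,0,0.0041,-0.0029,0,0,0],[0,0,0.0082,-0.0057,0,0,0],[0,0,0.0123,-0.0086,0,0,0],[0,0,0.0123,-0.0086,0,0,0],[0,0,0.0082,-0.0057,0,0,0],[0,0,-0.01,-0.0143,0,0,0],[0,0,-0.0287,-0.041,0,0,0],[0,0,-0.0287,-0.041,0,0,0],[0,0,-0.0287,-0.041,0,0,0],[0,0,0.02,-0.0143,0,0,0],[0,0,0,0,0,0,0]]'
python3 chk.py s17
python3 - <<'E'
from h import *
f=vision.grab_frame("side"); cv2.imwrite("pics/s17f.png",f["color"]); P=cloud(f)
for n,x in(("mine",544.5),("parked",676)):
    q=P[(abs(P[:,0]-x)<25)&(P[:,1]>80)&(P[:,1]<260)&(P[:,2]>100)&(P[:,2]<125)]; print(n,len(q),q.mean(0).round(1),q.min(0).round(1),q.max(0).round(1))
g=vision.grab_frame("top"); cv2.imwrite("pics/t17.png",g["color"])
for c in("side","top"): print(c,[(round(d["p"],2),np.round(d["location"]).tolist()) for d in vision.find_in(c,"wheel_hub")])
E
```

```text
time_s: 23.85
ee_pos: [558.1, -112.3, 340.0]
ee_rot: [-145.1, -0.1, 3.2]
force: [0.4, 0.2, 0.3]
gripper_width: 0.7
35 7 531.6 570.8 548.5 ymax 181.9
45 7 529.2 570.9 541.7 ymax 166.9
55 4 569.6 570.4 570.2 ymax 189.4
65 4 529.7 570.8 550.1 ymax 189.3
75 2 532.4 571.0 551.7 ymax 174.5
85 13 531.4 553.4 540.0 ymax 189.5
95 47 531.4 554.1 543.5 ymax 189.3
105 16 532.5 554.5 541.7 ymax 185.6
mine 159 [545.1 155.3 106. ] [532.9 118.8 100.1] [558.4 188.6 112. ]
parked 161 [680.4 170.5 105.9] [663.7 134.8 100. ] [698.6 197.9 111.2]
side [(0.79, [751.0, 23.0, 62.0]), (0.78, [542.0, 176.0, 86.0]), (0.69, [654.0, -118.0, 64.0])]
top [(0.77, [620.0, -337.0, 108.0]), (0.74, [657.0, -143.0, 104.0]), (0.58, [539.0, 141.0, 98.0]), (0.55, [754.0, 6.0, 99.0])]
```

View pics/s17f.png

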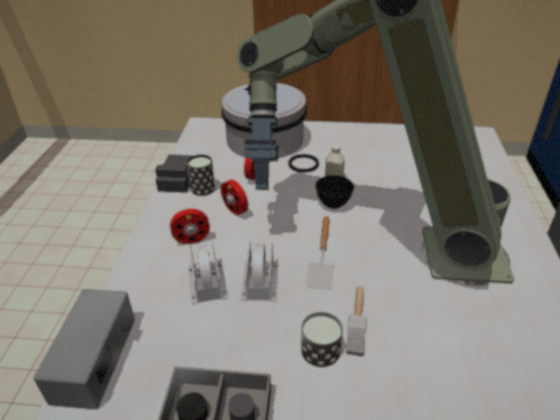

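View pics/t17.png

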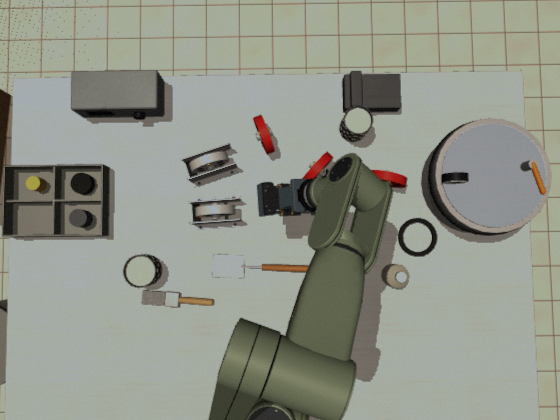

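View pics/s17.png

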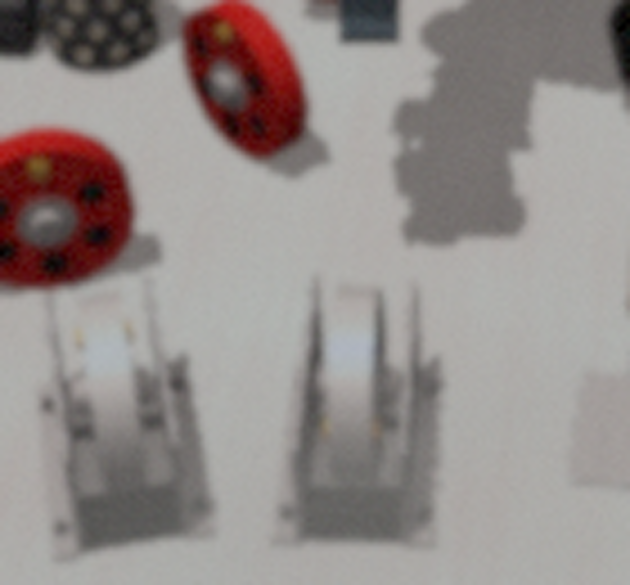

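The wheel is home: upright in the stand at top (215,210), at the same height as the parked wheel, with the arm clear. Everything else is where it was, so I'm handing in.

```bash
python3 -c "
from workcell import ticket; print(ticket.job_done())"
```

```text
the job is handed in; nothing more can be done
None
```

The aluminium wheel is home in the empty stand, standing upright between the cross bar and the rubber stop, and the job was handed in at about 24 s.

**What I did:** I pinched the wheel by its hub at 12 N and rolled it about 325 mm on its rim into the mouth. It pressed on the bench with about 5 N, and the brass plug's turning matched the travel where I checked it. I released it there, then pushed it over the bar with the closed fingers leaning back 35 degrees until it dropped in.

**Last checks:** The rim top matches the parked wheel's height (106.0 against 105.9 mm). The wheel is centred between the cheeks to within about 1 mm, and the fingers are well clear. In the last pictures the parked wheel, the red wheels and the other things look unmoved; I compared those by eye only, and the arm hides part of the bench in each view.

**What disagreed:**
- The push at the bar briefly reached about 17.5 N, above the 3 to 8 N quoted, then fell to under 1 N at the crest.
- The two cameras differ by about 5 mm in y. I worked between them and checked the fit in the pictures.

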